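# Clamp the badge press die ring in cross order

### The job

The badge press's die ring has four square-headed clamp screws: one opposite pair has been nipped up snug already, the other pair is still loose. Take the square-socket T-wrench from its stand, turn the two loose screws clockwise only until they bite and are just snug too, and then go round crosswise (one screw, the one opposite, then the other pair) turning each firmly tight to its stop without over-tightening it. Turn the screws with the wrench only, stand it back upright in its own stand, and leave everything else on the bench where it is.

Things in the scene. Friction and masses are not known exactly. Their poses are not given: they have to be found in the camera images.
- head0 (a point): Clamp screw 0: dark square screw head, 16 mm across flats, 12 mm tall plus a 4 mm blunt cone. The point is the cone's top, on the axis, 18 mm above the ring's top face; z up, x and y square to the flats. It stands 38 mm from ring on its +x side, opposite screw 2. Clockwise from above tightens; it does not rise or sink. Starts snug.
- head1 (a point): Clamp screw 1: dark square screw head, 16 mm across flats, 12 mm tall plus a 4 mm blunt cone. The point is the cone's top, on the axis, 18 mm above the ring's top face; z up, x and y square to the flats. It stands 38 mm from ring on its +y side, opposite screw 3. Clockwise from above tightens; it does not rise or sink. Starts loose, 0.15 to 0.40 rad short of snug.
- head2 (a point): Clamp screw 2: dark square screw head, 16 mm across flats, 12 mm tall plus a 4 mm blunt cone. The point is the cone's top, on the axis, 18 mm above the ring's top face; z up, x and y square to the flats. It stands 38 mm from ring on its -x side, opposite screw 0. Clockwise from above tightens; it does not rise or sink. Starts snug.
- head3 (a point): Clamp screw 3: dark square screw head, 16 mm across flats, 12 mm tall plus a 4 mm blunt cone. The point is the cone's top, on the axis, 18 mm above the ring's top face; z up, x and y square to the flats. It stands 38 mm from ring on its -y side, opposite screw 1. Clockwise from above tightens; it does not rise or sink. Starts loose, 0.15 to 0.40 rad short of snug.
- screw0_bite (a joint): Snug gauge of screw 0, rad, clockwise: 0 while it is loose (it then turns freely under 0.05 N m); goes to 0.04 as the screw begins to bite, at 0.12 N m, and stays there.
- screw0_clamp (a joint): Tight gauge of screw 0, rad, clockwise: 0 through the biting turn (0.30 N m over 0.10 to 0.30 rad, different every time and not measured), then goes to 0.06 at 0.36 N m, where the screw meets its hard stop and is fully tight.
- screw0_yield (a joint): Yield of screw 0's thread, rad, clockwise: stays 0 unless the screw is over-tightened with more than 0.75 N m against its stop; the thread then gives way.
- screw1_bite (a joint): Snug gauge of screw 1, rad, clockwise: 0 while it is loose (it then turns freely under 0.05 N m); goes to 0.04 as the screw begins to bite, at 0.12 N m, and stays there.
- screw1_clamp (a joint): Tight gauge of screw 1, rad, clockwise: 0 through the biting turn (0.30 N m over 0.10 to 0.30 rad, different every time and not measured), then goes to 0.06 at 0.36 N m, where the screw meets its hard stop and is fully tight.
- screw1_yield (a joint): Yield of screw 1's thread, rad, clockwise: stays 0 unless the screw is over-tightened with more than 0.75 N m against its stop; the thread then gives way.
- screw2_bite (a joint): Snug gauge of screw 2, rad, clockwise: 0 while it is loose (it then turns freely under 0.05 N m); goes to 0.04 as the screw begins to bite, at 0.12 N m, and stays there.
- screw2_clamp (a joint): Tight gauge of screw 2, rad, clockwise: 0 through the biting turn (0.30 N m over 0.10 to 0.30 rad, different every time and not measured), then goes to 0.06 at 0.36 N m, where the screw meets its hard stop and is fully tight.
- screw2_yield (a joint): Yield of screw 2's thread, rad, clockwise: stays 0 unless the screw is over-tightened with more than 0.75 N m against its stop; the thread then gives way.
- screw3_bite (a joint): Snug gauge of screw 3, rad, clockwise: 0 while it is loose (it then turns freely under 0.05 N m); goes to 0.04 as the screw begins to bite, at 0.12 N m, and stays there.
- screw3_clamp (a joint): Tight gauge of screw 3, rad, clockwise: 0 through the biting turn (0.30 N m over 0.10 to 0.30 rad, different every time and not measured), then goes to 0.06 at 0.36 N m, where the screw meets its hard stop and is fully tight.
- screw3_yield (a joint): Yield of screw 3's thread, rad, clockwise: stays 0 unless the screw is over-tightened with more than 0.75 N m against its stop; the thread then gives way.
- ring (a point): Centre of the top face of the round aluminium die ring, 120 mm across, 48 mm above the table; z up, x towards screw 0, y towards screw 1. It lies, at any angle, on the orange bed (22 mm high, 150 mm wide) of a badge press, whose two upright lugs (75 mm high) stand 155 to 205 mm beyond the ring's centre on the side away from the robot. Ring and bed do not move.
- wrench_grip (a point): Wrench: loose T-handled socket key, 92 mm tall, 0.2 kg. The point is the centre of its black flat handle (56 mm along x, 14 along y, 30 tall). Below: a 14 mm round shaft, then a bright square socket, 26 mm outside, 30 mm tall, its mouth 77 mm below the point; hole 18 mm square along x and y, 17 mm deep, its first 4 mm flared to 24. On a screw it has 1 mm play a side and 0.13 rad turning play each way.
- stand_top (a point): The wrench's stand: a black fixed square block with a 34 mm square pocket, open on top. This point is the centre of the pocket's mouth, 34 mm above the table; the pocket's floor is 23 mm lower; its sides lie along x and y of this point. The wrench stands in it with its handle's centre 54 mm above this point.
- hexkey_grip (a point): Bystander: a T-handled key with the same black handle but a thin round shank of 10 mm and a round foot, standing in an equal stand. It does not fit the screws. Centre of its handle.
- badge_a_mid (a point): Bystander: loose flat round badge, 57 mm across, 6.5 mm high; its centre.
- mug: Bystander: white mug, 76 mm across, 90 mm high; centre of its underside.
- jar: Bystander: glass jar, 70 mm across, 80 mm high; centre of its underside.
- press_head: Bystander: the press's detached orange head with its steel lever and rubber grip, about 320 mm long, 45 mm high, lying on the table; under the centre of the orange block.
Things that resemble listed ones, but are neither listed nor needed, are in the scene too. What is shaped like the part that bears wrench_grip but red is not meant.

How it is judged:
On the way, in this order (a step that is already met when the one before it is completed fails the run):
1. all four screws are snug and none is tight yet (tight gauges below 0.02 rad) (value of joint each of screw0_bite, screw1_bite, screw2_bite, screw3_bite above 0.015 rad and value of joint each of screw0_clamp, screw1_clamp, screw2_clamp, screw3_clamp below 0.02 rad), for 0.1 s.
2. two opposite screws are tight while the other two are only snug (((value of joint each of screw0_clamp, screw2_clamp above 0.04 rad and value of joint each of screw1_clamp, screw3_clamp below 0.02 rad) or (value of joint each of screw1_clamp, screw3_clamp above 0.04 rad and value of joint each of screw0_clamp, screw2_clamp below 0.02 rad))), for 0.1 s.
3. all four screws are tight (value of joint each of screw0_clamp, screw1_clamp, screw2_clamp, screw3_clamp above 0.04 rad), for 0.1 s.
At the end, for the whole second after the job is handed in: All four screws are snug (snug gauge above 0.015 rad) and tight (tight gauge above 0.04 of 0.06 rad), and the wrench stands upright (within 0.12 rad) in its own stand, handle centre within 12 mm of the pocket's axis and less than 61 mm above its top (54 mm when standing) (all of step 3 and value of joint each of screw0_bite, screw1_bite, screw2_bite, screw3_bite above 0.015 rad and horizontal distance between wrench_grip and stand_top below 0.012 m and z of wrench_grip in the frame of stand_top below 0.061 m and angle between wrench_grip's own z axis and vertical below 0.12 rad); the robot touches nothing.
It fails at once if a screw is over-tightened: its thread yields by more than 0.05 rad (value of joint any of screw0_yield, screw1_yield, screw2_yield, screw3_yield above 0.05 rad).
It fails at once if a screw is turned or pushed by the robot itself, not with the wrench (over 1 N) (contact force between any of the fingers, the arm and screw0_run above 1 N or contact force between any of the fingers, the arm and screw1_run above 1 N or contact force between any of the fingers, the arm and screw2_run above 1 N or contact force between any of the fingers, the arm and screw3_run above 1 N).
It fails at once if a bystander is moved by more than 30 mm (distance of any of hexkey_grip, badge_a_mid, mug, jar, press_head from where it was at the start of the episode above 0.03 m).
It also fails if it takes over 72 s, if anything falls off the work surface, if the arm or the gripper's body presses on something with over 40 N, if the wrist force passes 120 N, or if a joint passes its speed limit or range.

### The arm

A 6-joint arm with a two-finger parallel gripper is mounted at the origin on the work surface. World frame = base frame: x ahead of the robot, y to its left, z up, the work surface at z = 0. Lengths are in m, angles in rad, forces in N, time in s.
With the tool pointing down it reaches from about 0.325 to 0.775 m from the base axis. Payload 5.5 kg.
Tool frame: the origin (TCP) lies midway between the tips of the shut fingers; the grasp point (between the pads) lies 19 mm behind it; z points along the fingers, y is the line along which they close (so a half turn about z gives the same grasp; the last joint's range is limited). The gripper opens to 88 mm and grips with 3 to 60 N. Pads are 20 mm wide; open, the fingers measure 115 mm over their backs; the gripper's body (75 mm by 178 mm) begins 61 mm behind the grasp point.
Start: joints at [1.21, 0.091, 1.231, -0, 1.82, -0.057], TCP at [0.179, 0.573, 0.203] pointing down, gripper open.
Joint ranges: [-2.87, 2.87], [-0.86, 2.18], [0.17, 2.46], [-1.51, 4.65], [0.06, 2.69], [-2.65, 2.65]. Speed limits (rad/s): [2.57, 2.57, 3.01, 3.14, 3.14, 3.14].

### API

Orientations are given as [roll, pitch, yaw] about the fixed x, y, z axes, in that order (R = Rz(yaw) Ry(pitch) Rx(roll)).
In Python, from rig import status, camera, camera_params, robot gives the robot as it stands.
- The arm moves only by the shell command python3 -m creep 'ROWS' [FORCE]. ROWS is JSON, a list of rows, each an object with "delta_pos": the shift along the world's x, y, z in mm, a list of three; "turn": the turn about the world's z in degrees; "hand": the closure, from -1 (fully open) to 1 (shut), so that 0 is half open. A call has 1 to 10 rows; each row shifts and turns the commanded pose from where the row before left it; what a row does not reach is not made up. A row lasts 1/8 s, in which the tool goes at most 62.5 mm and 10.7 degrees, less where a joint would pass 70% of its speed; a pose out of reach is approached as far as the arm can. A call is refused whole if a number of a shift passes 62.5 or a number of a turn 10.7, either way. A call with a gripper value outside its range is refused whole. The fingers move at their own pace and stop on an object; FORCE is the grip in N (left out, the last holds). Time passes only in rows, so rows that do not move let the fingers close. It gives the time, the measured TCP pose, the force, the opening and the grip force at its end, in the units of the state.
- status.observe(): the state, without advancing time (a new reading comes with each control period).
- camera(name): name is "scene" or "side" or "wrist"; returns the picture (384x512x3 uint8, red, green, blue); there is no depth.
- camera_params(name): a dict with "fx", "fy", "cx", "cy" (pixels), "eye" and "orientation" of the camera in the world. Camera axes: x right, y down, z forward; pixel columns grow to the right and rows downward; lengths in m; the calibration is good to about 2 mm. A picture is of the moment at which its call begins: read the wrist's pose just before it. camera_params takes no time and is no camera call; for the wrist camera it gives the pose at the moment of the call.
- robot.finish_job(): hands the job in; it is judged then, once.
The state is a dict: "time_s": time; "joint_positions": joint angles; "joint_vel": joint speeds; "effort": joint torques, N m; "tool_pos": TCP position; "orientation": TCP orientation; "force": force on the tool from outside, world axes, zero at the start; "wrist_torque": the same for the moment, N m; "opening": opening from 0.0 (shut) to 1.0 (fully open); "grip_force": force on a finger pad.
Only numpy, scipy, OpenCV 4.12 (cv2) and the standard library are available. Lean on these libraries where they do the work, as an engineer would, in place of code of your own. Each camera call takes 0.05 s, during which the arm holds its last target. There are 200 camera calls.

## Working session

There is one attempt and no reset: what is moved stays moved. The work goes in short steps, Python scripts to look and compute and a shell command to move; the robot and the scene stay as the last step left them, time stands still between calls to the robot, and variables do not carry over. Pictures are saved under pics/ and viewed, at most 10 in all, crops included, and the job is handed in when it is done.

```bash
ls; mkdir -p pics; cat > h.py <<'E'
import numpy as np, cv2, json
from rig import status, camera, camera_params, robot
from scipy.spatial.transform import Rotation as R
def grab(n,f):
    p=camera_params(n); im=camera(n); cv2.imwrite(f'pics/{f}.png',im[:,:,::-1]); 
    json.dump({k:np.array(v).tolist() for k,v in p.items()},open(f'pics/{f}.json','w')); return im,p
def rot(p):
    o=np.array(p['orientation'],float)
    return o if o.shape==(3,3) else R.from_euler('xyz',o).as_matrix()
def plane(p,uv,z):
    d=rot(p)@np.array([(uv[0]-p['cx'])/p['fx'],(uv[1]-p['cy'])/p['fy'],1.]);e=np.array(p['eye'])
    return e+d*(z-e[2])/d[2]
def ray(p,uv):
    d=rot(p)@np.array([(uv[0]-p['cx'])/p['fx'],(uv[1]-p['cy'])/p['fy'],1.]);return np.array(p['eye']),d/np.linalg.norm(d)
def tri(a,b):
    A=0;B=0
    for p,uv in (a,b):
        e,d=ray(p,uv);M=np.eye(3)-np.outer(d,d);A=A+M;B=B+M@e
    return np.linalg.solve(A,B)
def proj(p,X):
    c=rot(p).T@(np.array(X)-np.array(p['eye']));return c[0]/c[2]*p['fx']+p['cx'],c[1]/c[2]*p['fy']+p['cy']
def load(f): return json.load(open(f'pics/{f}.json'))
E
python3 - <<'E'
from h import *
ims=[]
for n in ('scene','side','wrist'):
    im,p=grab(n,n+'0');print(n,p);ims.append(im)
c=np.hstack(ims[:2]);cv2.imwrite('pics/two.png',cv2.resize(c,(800,300),interpolation=cv2.INTER_AREA)[:,:,::-1])
E
```

```text
pics
scene {'fx': 405.04893258500607, 'fy': 405.04893258500607, 'cx': 255.58269288270992, 'cy': 193.72515025963955, 'eye': array([1.05341251, 0.28294112, 1.03477152]), 'orientation': array([-2.56466383,  0.0080434 ,  2.08859435])}
side {'fx': 443.26008917353323, 'fy': 443.26008917353323, 'cx': 254.93073363836567, 'cy': 196.3177855238589, 'eye': array([ 0.06032806, -0.95375595,  0.69210449]), 'orientation': array([-2.10095107,  0.00872222, -0.46203792])}
wrist {'fx': 279.62025511621135, 'fy': 279.62025511621135, 'cx': 253.60592736860426, 'cy': 189.40253498708006, 'eye': array([0.11704652, 0.59214386, 0.38378913]), 'orientation': array([2.89430133e+00, 1.89292877e-03, 1.26831858e+00])}
```

View pics/scene0.png

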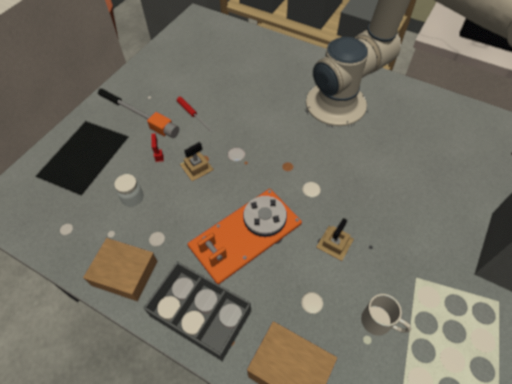

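View pics/side0.png

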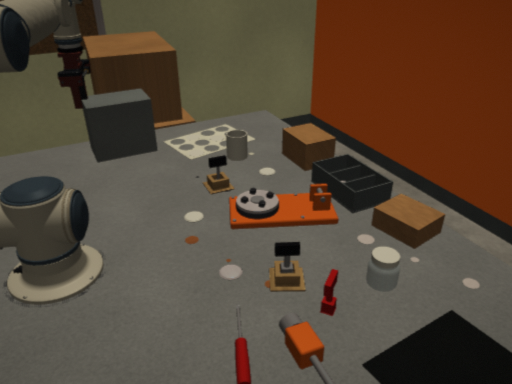

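The two candidates with black handles are scene (193,152) / side (287,250) and scene (340,229) / side (217,162). The third one, at scene (156,147), is red, so it is ruled out. I'll enlarge the two to compare their shanks.

```bash
python3 - <<'E'
from h import *
s=cv2.imread('pics/scene0.png');d=cv2.imread('pics/side0.png')
def c(im,u,v,w=32):return cv2.resize(im[v-w:v+w,u-w:u+w],(290,290),interpolation=cv2.INTER_CUBIC)
cv2.imwrite('pics/crop1.png',np.vstack([np.hstack([c(s,195,160),c(d,287,262)]),np.hstack([c(s,337,235),c(d,217,172)])]))
pS,pD=load('scene0'),load('side0')
for n,a,b in (('A',(193,151),(287,249)),('B',(340,229),(217,161)),('ring',(265,215),(258,203)),('jartop',(125,181),(385,256)),('mug',(383,303),(236,134))):print(n,tri((pS,a),(pD,b)).round(3))
E
```

```text
A [ 0.478 -0.269  0.085]
B [0.508 0.22  0.088]
ring [0.544 0.013 0.037]
jartop [ 0.663 -0.381  0.078]
mug [0.645 0.386 0.093]
```

View pics/crop1.png

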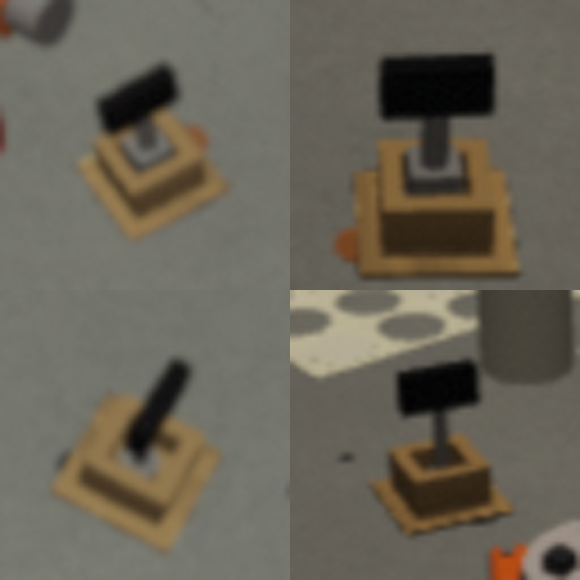

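A is the wrench: in crop1 it has a thick shaft and a bright square socket in its pocket, at about (0.478, -0.269). B has a thin shank, so it is the hex key. Next I'll move over the ring and look from there.

```bash
python3 -m creep '[{"delta_pos":[32,-52,5],"turn":0,"hand":-1},{"delta_pos":[32,-52,5],"turn":0,"hand":-1},{"delta_pos":[32,-52,5],"turn":0,"hand":-1},{"delta_pos":[32,-52,5],"turn":0,"hand":-1},{"delta_pos":[32,-52,5],"turn":0,"hand":-1},{"delta_pos":[32,-52,5],"turn":0,"hand":-1},{"delta_pos":[32,-52,5],"turn":0,"hand":-1},{"delta_pos":[32,-52,5],"turn":0,"hand":-1},{"delta_pos":[32,-52,5],"turn":0,"hand":-1},{"delta_pos":[0,0,0],"turn":0,"hand":-1}]'
python3 - <<'E'
from h import *
im,p=grab('wrist','w1');print(p['eye'],status.observe()['orientation'],status.observe()['joint_positions'])
E
```

```text
time_s: 1.4
tool_pos: [0.4688, 0.101, 0.247]
orientation: [-3.14, -0.001, 2.831]
force: [-0.6, 0.7, -0.4]
opening: 1.002
grip_force: 0.0
[0.40662092 0.12124696 0.42924917] [-3.14124744e+00 -1.15337951e-03  2.83375495e+00] [ 1.45491920e-01 -2.17473458e-01  1.44732067e+00  2.06775737e-04
  1.91293350e+00 -1.11739765e+00]
```

View pics/w1.png

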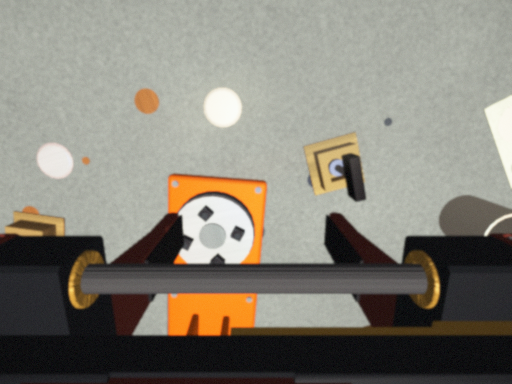

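Picture w1 shows the ring at about (213,235), with dark heads at (207,214), (238,233), (217,262) and (186,243). I'll look again from directly over the ring.

```bash
python3 -m creep '[{"delta_pos":[36,-45,0],"turn":0,"hand":-1},{"delta_pos":[36,-45,0],"turn":0,"hand":-1},{"delta_pos":[0,0,0],"turn":0,"hand":-1}]'
cat > heads.py <<'E'
from h import *
def heads(f,X,r=95):
    """dark heads near the projected ring centre; returns pixel centres, min-area-rect angles"""
    p=load(f);im=cv2.imread(f'pics/{f}.png');g=im.max(2);c=proj(p,X);m=(g<75).astype(np.uint8)
    n,l,st,ce=cv2.connectedComponentsWithStats(m);out=[]
    for i in range(1,n):
        if st[i,4]>60 and st[i,4]<900 and np.hypot(*(ce[i]-c))<r:
            out.append((ce[i].round(1).tolist(),int(st[i,4]),st[i,2:4].tolist()))
    return c,out
E
python3 - <<'E'
from h import *
from heads import *
im,p=grab('wrist','w2');print(status.observe()['tool_pos'])
for f in('w1','w2'):print(f,*heads(f,[.544,.013,.048]),sep='\n ')
S=load('scene0');q=lambda x,y:(163+x*64/290,128+y*64/290)
a,b=plane(S,q(98,100),.1),plane(S,q(168,66),.1);print('handle',a,b,np.arctan2(*(b-a)[[1,0]]))
cv2.imwrite('pics/w2c.png',cv2.resize(cv2.imread('pics/w2.png')[100:300,130:380],(800,640))[:600])
E
```

```text
time_s: 1.82
tool_pos: [0.5402, 0.0136, 0.2457]
orientation: [-3.141, -0.003, 2.836]
force: [-1.1, -0.1, -0.0]
opening: 0.997
grip_force: 0.0
[0.53948781 0.01502968 0.24640602]
w1
 (np.float64(212.10293218058413), np.float64(234.1969039362228))
 [([223.7, 197.1], 77, [50, 19])]
w2
 (np.float64(254.12318563049615), np.float64(171.0240591637457))
 []
handle [ 0.49749458 -0.28464858  0.1       ] [ 0.45096424 -0.26082634  0.1       ] 2.6684131748745115
```

View pics/w2c.png

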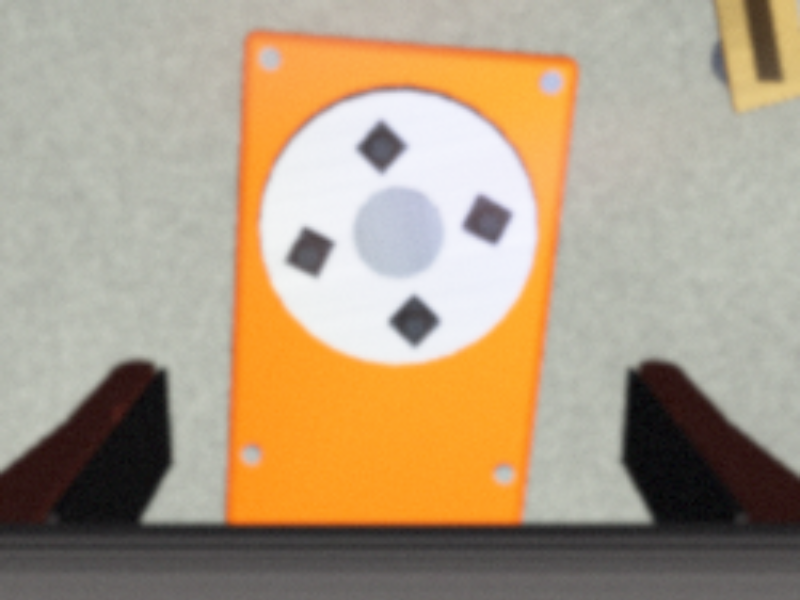

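Crop w2c shows the ring centred near (398,228) in the crop, with heads at (381,147), (488,219), (414,321) and (310,252). Next I'll measure their positions and angles.

```bash
cat > heads.py <<'E'
from h import *
def heads(f,X,r=48,t=105):
    """dark heads near the projected ring centre: list of (centre px, area, rect corners)"""
    p=load(f);im=cv2.imread(f'pics/{f}.png');m=(im.max(2)<t).astype(np.uint8);out=[]
    for c in cv2.findContours(m,cv2.RETR_LIST,cv2.CHAIN_APPROX_NONE)[0]:
        a=cv2.contourArea(c)
        if a<40 or a>1500: continue
        rc=cv2.minAreaRect(c)
        if np.hypot(*(np.array(rc[0])-proj(p,X)))<r and max(rc[1])<1.6*min(rc[1]):
            k=cv2.moments(c);out.append(((k['m10']/k['m00'],k['m01']/k['m00']),a,cv2.boxPoints(rc)))
    return p,out
def ang(p,box,z):
    P=np.array([plane(p,b,z)[:2] for b in box]);e=P[1]-P[0];g=P[2]-P[1]
    v=np.exp(4j*np.arctan2(e[1],e[0]))+np.exp(4j*np.arctan2(g[1],g[0]));return np.degrees(np.angle(v)/4)
E
python3 - <<'E'
from heads import *
X=[.544,.013,.048]
p1,h1=heads('w1',X,40);p2,h2=heads('w2',X)
P=[]
for c,a,b in h2:
    g=plane(p2,c,.062);u=proj(p1,g);k=[x for x in h1 if np.hypot(x[0][0]-u[0],x[0][1]-u[1])<8]
    t=tri((p2,c),(p1,k[0][0])).round(4) if k else None
    print(np.round(c,1),a,g.round(4),'ang',ang(p2,b,.064).round(1),'tri',t,k and np.round(ang(p1,k[0][2],.064),1));P.append(g[:2])
P=np.array(P);print('centre',P.mean(0),'angles',np.degrees(np.arctan2(*(P-P.mean(0)).T[::-1])),'r',np.linalg.norm(P-P.mean(0),axis=1))
E
```

```text
[258.9 199.7] 85.5 [0.5813 0.0081 0.062 ] ang 27.7 tri None []
[226.5 178.1] 79.5 [ 0.5397 -0.0244  0.062 ] ang -44.7 tri None []
[248.6 145.3] 74.5 [0.5072 0.0171 0.062 ] ang 27.5 tri [0.5079 0.017  0.0559] 26.1
centre [5.42709089e-01 2.63723324e-04] angles [ 11.50507929 -96.95022826 154.7006082 ] r [0.03934367 0.02483286 0.03931943]
```

```bash
python3 -m creep '[{"delta_pos":[-8,-47,0],"turn":-5,"hand":-1},{"delta_pos":[-8,-47,0],"turn":-5,"hand":-1},{"delta_pos":[-8,-47,0],"turn":0,"hand":-1},{"delta_pos":[-8,-47,0],"turn":0,"hand":-1},{"delta_pos":[-8,-47,0],"turn":0,"hand":-1},{"delta_pos":[0,-30,0],"turn":0,"hand":-1},{"delta_pos":[0,0,0],"turn":0,"hand":-1}]'
python3 - <<'E'
from h import *
im,p=grab('wrist','w3');s=status.observe();print(s['tool_pos'],s['orientation'],s['joint_positions'].round(2),proj(p,[.478,-.269,.1]))
E
```

```text
time_s: 2.75
tool_pos: [0.4994, -0.2498, 0.2475]
orientation: [3.141, -0.0, 2.663]
force: [0.5, -0.5, -0.7]
opening: 1.002
grip_force: 0.0
[ 0.49965749 -0.24887014  0.24770884] [ 3.14078421e+00 -1.58253262e-04  2.66418478e+00] [-0.52 -0.01  1.25  0.    1.9  -1.62] (np.float64(230.79871698952866), np.float64(166.6306008650797))
```

View pics/w3.png

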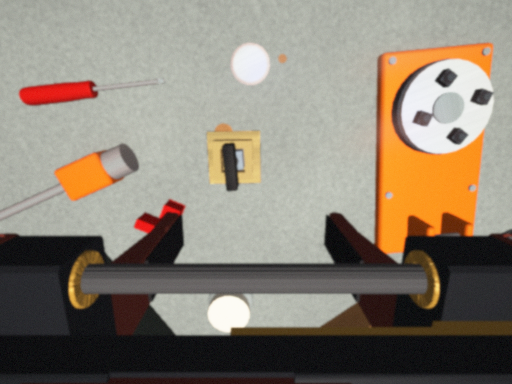

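Picture w3 shows the wrench's handle from (229,145) to (232,190), with the bright socket beside it in the tan stand. Red bits lie near (165,215). Next I'll triangulate the handle and fix the head mask.

```bash
python3 -m creep '[{"delta_pos":[-10,-15,-25],"turn":0,"hand":-1},{"delta_pos":[-10,-5,-25],"turn":0,"hand":-1},{"delta_pos":[0,0,0],"turn":0,"hand":-1}]'
python3 - <<'E'
from heads import *
im,p4=grab('wrist','w4');s=status.observe();print(s['tool_pos'],s['orientation'][2])
def handle(f):
    p=load(f);im=cv2.imread(f'pics/{f}.png');u=proj(p,[.478,-.269,.1]);m=(im.max(2)<45).astype(np.uint8)
    cs=[c for c in cv2.findContours(m,0,2)[0] if 150<cv2.contourArea(c)<4000]
    c=min(cs,key=lambda c:np.hypot(*(np.array(cv2.minAreaRect(c)[0])-u)));rc=cv2.minAreaRect(c)
    b=cv2.boxPoints(rc);P=[plane(p,x,.1)[:2] for x in b];i=np.linalg.norm(np.diff(P,axis=0),axis=1).argmax();d=P[i+1]-P[i]
    print(f,np.round(rc[0],1),np.round(rc[1],1),'yaw',np.degrees(np.arctan2(d[1],d[0]))%180,'len',np.linalg.norm(d));return p,rc[0],b
a=handle('w3');b=handle('w4');print(tri(a[:2],b[:2]),np.round(b[2],1).tolist())
for z in(0,.1):print('red',plane(load('w3'),(170,208),z))
for t in(90,120,140):
  p,h=heads('w2',[.544,.013,.048],48,t)
  for c,A,bx in h:print(t,np.round(c,1),A,plane(p,c,.062)[:2].round(4),ang(p,bx,.064).round(1))
im=cv2.imread('pics/w4.png');x,y=map(int,b[1]);cv2.imwrite('pics/w4c.png',cv2.resize(im[max(0,y-70):y+70,max(0,x-90):x+90],(720,560)))
E
```

```text
time_s: 3.18
tool_pos: [0.4789, -0.268, 0.1959]
orientation: [3.141, -0.004, 2.665]
force: [-0.7, -0.3, 0.3]
opening: 1.001
grip_force: 0.0
[ 0.47968457 -0.26840831  0.19756177] 2.66518597763503Traceback (most recent call last):
  File "<stdin>", line 9, in <module>
  File "<stdin>", line 6, in handle
ValueError: min() iterable argument is empty
```

```bash
cat > run4.py <<'E'
from heads import *
def handle(f,t=60,A=None):
    p=load(f);im=cv2.imread(f'pics/{f}.png');u=np.array(proj(p,A if A is not None else [.478,-.269,.1]))
    m=(im.max(2)<t).astype(np.uint8)
    cs=[c for c in cv2.findContours(m,1,2)[0] if 150<cv2.contourArea(c)<9000]
    c=min(cs,key=lambda c:np.hypot(*(np.array(cv2.minAreaRect(c)[0])-u)));rc=cv2.minAreaRect(c)
    b=cv2.boxPoints(rc);P=[plane(p,x,.1)[:2] for x in b];i=np.linalg.norm(np.diff(P,axis=0),axis=1).argmax();d=P[i+1]-P[i]
    print(f,t,u.round(0),np.round(rc[0],1),np.round(rc[1],1),'yaw',np.degrees(np.arctan2(d[1],d[0]))%180,'len',np.linalg.norm(d));return p,rc[0],b
if __name__=='__main__':
    im=cv2.imread('pics/w4.png');x,y=map(int,proj(load('w4'),[.478,-.269,.1]));print(x,y,im[y-10:y+10:5,x-12:x+12:4].max(2))
    cv2.imwrite('pics/w4c.png',cv2.resize(im[max(0,y-70):y+70,max(0,x-90):x+90],(720,560)))
    for t in(60,75):
        a=handle('w3',t);b=handle('w4',t);print(tri(a[:2],b[:2]),np.round(b[2],1).tolist())
    for z in(0,.1):print('red',plane(load('w3'),(170,208),z))
    for t in(90,120,140):
      p,h=heads('w2',[.544,.013,.048],48,t)
      for c,A,bx in h:print(t,np.round(c,1),A,plane(p,c,.062)[:2].round(4),ang(p,bx,.064).round(1))
E
python3 run4.py
```

```text
251 184 [[210 115  56  64  69 213]
 [199 128  50  63  64 208]
 [158 145  46  56  61 179]
 [210 192  49  54  55 214]]
w3 60 [231. 167.] [230.1 166.3] [45.3 11.6] yaw 158.05731498803934 len 0.05437242265200573
w4 60 [252. 185.] [250.2 184.1] [53.9 11.2] yaw 157.66201195216613 len 0.056412190927176066
[ 0.47844853 -0.27125232  0.08988525] [[242.39999389648438, 157.6999969482422], [253.5, 156.8000030517578], [258.1000061035156, 210.5], [247.0, 211.39999389648438]]
w3 75 [231. 167.] [230.6 166.4] [45.8 12.9] yaw 159.07435409839866 len 0.05495220383067725
w4 75 [252. 185.] [250.3 184.1] [54.5 13.1] yaw 157.5793039124958 len 0.05703158081638494
[ 0.47936735 -0.27161748  0.08511691] [[241.5, 157.5], [254.5, 156.5], [259.1000061035156, 210.6999969482422], [246.0, 211.8000030517578]]
red [ 0.50331976 -0.40320554  0.        ]
red [ 0.48891917 -0.36047574  0.1       ]
90 [258.8 198.4] 50.5 [0.5796 0.0085] 27.7
120 [259.  199.9] 95.0 [0.5817 0.0081] 27.7
120 [226.3 178.2] 87.0 [ 0.5397 -0.0246] -44.7
120 [281.8 168.5] 80.0 [0.5493 0.0497] -43.3
120 [248.6 145.5] 87.0 [0.5074 0.017 ] 27.4
140 [259.  199.6] 108.0 [0.5813 0.0083] 27.7
140 [226.4 178.3] 102.0 [ 0.54   -0.0245] -44.7
140 [281.8 168.2] 95.5 [0.5489 0.0498] -43.4
140 [248.6 145.5] 95.0 [0.5074 0.017 ] 27.4
```

View pics/w4c.png

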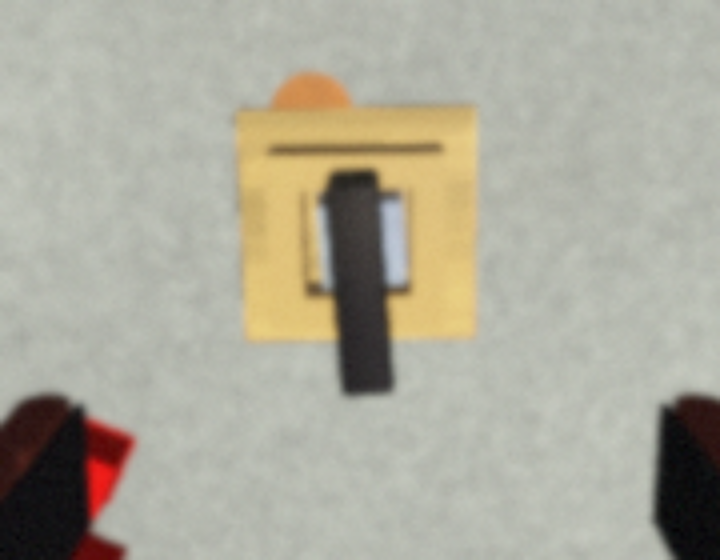

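Crop w4c shows the handle over the stand at crop (360,283), with yaw about 157.6°. The pocket with the bright socket is at (357,243). Heads on the ±x line sit at 27.6° and the other pair at about 46°. That is a counter-clockwise offset of roughly 0.32 rad, so the ±y pair are the loose ones. Grasping the wrench now.

```bash
python3 -m creep '[{"delta_pos":[-1,-3,-25],"turn":5,"hand":-1},{"delta_pos":[0,0,-40],"turn":0,"hand":-1},{"delta_pos":[0,0,-40],"turn":0,"hand":-1},{"delta_pos":[0,0,-22],"turn":0,"hand":-1},{"delta_pos":[0,0,0],"turn":0,"hand":0.5},{"delta_pos":[0,0,0],"turn":0,"hand":1},{"delta_pos":[0,0,0],"turn":0,"hand":1},{"delta_pos":[0,0,0],"turn":0,"hand":1}]' 40
python3 -c "
from h import *
s=status.observe();print(s)"
```

```text
time_s: 4.22
tool_pos: [0.4791, -0.2737, 0.0718]
orientation: [-3.141, 0.002, 2.751]
force: [0.3, -0.5, -0.9]
opening: 0.583
grip_force: 0.0
{'time_s': 4.225, 'joint_positions': array([-5.80770626e-01, -2.66234527e-02,  1.58218324e+00,  1.88613490e-05,
        1.58402784e+00, -1.76059712e+00]), 'joint_vel': array([-0.00161475,  0.00390878,  0.00921112, -0.0010427 , -0.00394177,
       -0.00137532]), 'effort': array([ 7.80021725e-02, -3.91624761e+01, -4.03573251e+01, -2.23856326e-02,
        6.27840171e-02,  1.82310781e-03]), 'tool_pos': array([ 0.47909387, -0.2737389 ,  0.07184523]), 'orientation': array([-3.14123290e+00,  1.97258091e-03,  2.75062344e+00]), 'force': array([ 0.28827558, -0.45849818, -0.85252639]), 'wrist_torque': array([-0.01097843, -0.04475939,  0.01323103]), 'grip_force': 0.0, 'opening': 0.583011242736514}
```

```bash
python3 -m creep '[{"delta_pos":[0,1,0],"turn":0,"hand":1},{"delta_pos":[0,0,0],"turn":0,"hand":1},{"delta_pos":[0,0,0],"turn":0,"hand":1},{"delta_pos":[0,0,0],"turn":0,"hand":1},{"delta_pos":[0,0,0],"turn":0,"hand":1}]' 40
python3 -c "
from h import *
s=status.observe();print(s['wrist_torque'])"
```

```text
time_s: 4.85
tool_pos: [0.4784, -0.2725, 0.0704]
orientation: [-3.142, -0.0, 2.75]
force: [-0.7, 0.6, -0.5]
opening: 0.153
grip_force: 40.0
[-0.11863728 -0.00148747  0.00568494]
```

```bash
python3 -m creep '[{"delta_pos":[0,0,25],"turn":0,"hand":1},{"delta_pos":[0,0,35],"turn":0,"hand":1},{"delta_pos":[0,0,35],"turn":0,"hand":1},{"delta_pos":[12,50,0],"turn":-5,"hand":1},{"delta_pos":[12,50,0],"turn":-5,"hand":1},{"delta_pos":[12,50,0],"turn":-5,"hand":1},{"delta_pos":[12,50,0],"turn":-5,"hand":1},{"delta_pos":[13,48,0],"turn":-2,"hand":1},{"delta_pos":[0,0,0],"turn":0,"hand":1},{"delta_pos":[0,0,0],"turn":0,"hand":1}]'
python3 - <<'E'
from heads import *
a,pw=grab('wrist','w5');b,ps=grab('side','s5');c,pc=grab('scene','c5');s=status.observe();t=s['tool_pos'];print(t,s['orientation'][2],s['wrist_torque'],s['force'])
def crop(f,p,w,X):
    x,y=map(int,proj(p,X));im=cv2.imread(f'pics/{f}.png');x=max(w,min(511-w,x));y=max(w,min(383-w,y));print(f,x,y);return cv2.resize(im[y-w:y+w,x-w:x+w],(266,266),interpolation=cv2.INTER_CUBIC)
X=[t[0],t[1],.09]
cv2.imwrite('pics/v5.png',np.hstack([crop('w5',pw,70,X),crop('s5',ps,35,X),crop('c5',pc,35,X)]))
E
```

```text
time_s: 6.1
tool_pos: [0.5392, -0.0247, 0.165]
orientation: [-3.14, -0.0, 2.367]
force: [-0.0, 0.8, -2.6]
opening: 0.151
grip_force: 40.0
[ 0.53926295 -0.02568012  0.1653767 ] 2.364940894243957 [-0.06266372  0.0521641   0.00686941] [ 0.72938802  0.04029273 -2.66460363]
w5 252 190
s5 262 193
c5 253 198
```

View pics/v5.png

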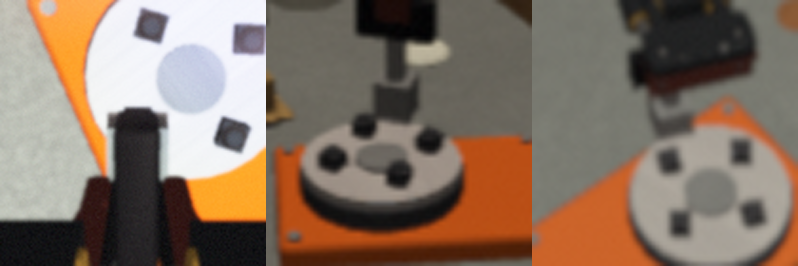

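View v5 shows the socket hanging over the near-y head; the other three heads are visible and the ring is clear. Lowering slowly.

```bash
cat > st.py <<'E'
from h import *
s=status.observe();print('yaw',np.degrees(s['orientation'][2]).round(2),'rp',s['orientation'][:2].round(3),'tq',np.round(s['wrist_torque'],3),'F',np.round(s['force'],1),'pos',s['tool_pos'].round(4))
E
python3 -m creep '[{"delta_pos":[0,1,-20],"turn":0,"hand":1},{"delta_pos":[0,0,-15],"turn":0,"hand":1},{"delta_pos":[0,0,-5],"turn":0,"hand":1},{"delta_pos":[0,0,-5],"turn":0,"hand":1},{"delta_pos":[0,0,-4],"turn":0,"hand":1},{"delta_pos":[0,0,0],"turn":0,"hand":1}]'; python3 st.py
```

```text
time_s: 7.0
tool_pos: [0.5402, -0.0239, 0.1176]
orientation: [3.141, 0.002, 2.366]
force: [1.3, -1.6, 0.7]
opening: 0.156
grip_force: 40.0
yaw 135.58 rp [3.141e+00 2.000e-03] tq [-0.535 -0.274 -0.002] F [ 1.3 -1.6  0.7] pos [ 0.5402 -0.0239  0.1176]
```

```bash
python3 -m creep '[{"delta_pos":[0.5,-1,-2],"turn":0,"hand":1},{"delta_pos":[0,0,-2],"turn":0,"hand":1},{"delta_pos":[0,0,-2],"turn":0,"hand":1},{"delta_pos":[0,0,-2],"turn":0,"hand":1},{"delta_pos":[0,0,0],"turn":0,"hand":1}]'; python3 st.py
```

```text
time_s: 7.62
tool_pos: [0.5402, -0.0246, 0.1085]
orientation: [3.142, 0.001, 2.366]
force: [2.3, -2.0, 0.8]
opening: 0.155
grip_force: 40.0
yaw 135.59 rp [3.142e+00 1.000e-03] tq [-0.643 -0.671  0.004] F [ 2.3 -2.   0.8] pos [ 0.5402 -0.0246  0.1085]
```

Seated with the flats engaged. Relieving the side force, then turning clockwise and feeling the torque.

```bash
python3 -m creep '[{"delta_pos":[1,-1,0],"turn":0,"hand":1},{"delta_pos":[0,0,0],"turn":-3,"hand":1},{"delta_pos":[0,0,0],"turn":-3,"hand":1},{"delta_pos":[0,0,0],"turn":-3,"hand":1},{"delta_pos":[0,0,0],"turn":0,"hand":1}]'; python3 st.py;  python3 -m creep '[{"delta_pos":[0,0,0],"turn":-3,"hand":1},{"delta_pos":[0,0,0],"turn":-3,"hand":1},{"delta_pos":[0,0,0],"turn":0,"hand":1}]'; python3 st.py
```

```text
time_s: 8.25
tool_pos: [0.5407, -0.0256, 0.1085]
orientation: [-3.141, -0.0, 2.21]
force: [0.6, -1.9, 0.6]
opening: 0.151
grip_force: 40.0
yaw 126.62 rp [-3.141 -0.   ] tq [-0.669 -0.063  0.048] F [ 0.6 -1.9  0.6] pos [ 0.5407 -0.0256  0.1085]
time_s: 8.62
tool_pos: [0.5407, -0.0256, 0.1084]
orientation: [-3.141, -0.0, 2.106]
force: [0.4, -3.8, -0.3]
opening: 0.158
grip_force: 40.0
yaw 120.67 rp [-3.141 -0.   ] tq [-0.733  0.103 -0.021] F [ 0.4 -3.8 -0.3] pos [ 0.5407 -0.0256  0.1084]
```

```bash
python3 -m creep '[{"delta_pos":[0,-1,0],"turn":-2,"hand":1},{"delta_pos":[0,0,0],"turn":-2,"hand":1},{"delta_pos":[0,0,0],"turn":0,"hand":1}]' >/dev/null; python3 st.py; for i in 1; do python3 -m creep '[{"delta_pos":[0,0,0],"turn":-2,"hand":1},{"delta_pos":[0,0,0],"turn":0,"hand":1}]'>/dev/null; python3 st.py; done; python3 -m creep '[{"delta_pos":[0,0,0],"turn":-2,"hand":1},{"delta_pos":[0,0,0],"turn":0,"hand":1}]'>/dev/null; python3 st.py
```

```text
yaw 116.58 rp [-3.141e+00 -1.000e-03] tq [-0.544  0.315  0.009] F [-0.6 -1.4  1.3] pos [ 0.5407 -0.0264  0.1084]
yaw 114.57 rp [-3.141 -0.   ] tq [-0.438  0.44   0.02 ] F [-1.2 -1.6 -0.5] pos [ 0.5408 -0.0264  0.1084]
yaw 112.56 rp [-3.141 -0.   ] tq [-0.467  0.553  0.104] F [-2.2 -1.7  0.3] pos [ 0.5408 -0.0264  0.1084]
```

Torque has risen as predicted, so the bite has begun. Continuing in 1–2° steps.

```bash
python3 -m creep '[{"delta_pos":[-0.5,-0.5,0],"turn":-1.5,"hand":1},{"delta_pos":[0,0,0],"turn":0,"hand":1}]' >/dev/null; python3 st.py; python3 -m creep '[{"delta_pos":[0,0,0],"turn":-1.5,"hand":1},{"delta_pos":[0,0,0],"turn":0,"hand":1}]'>/dev/null; python3 st.py
```

```text
yaw 111.08 rp [ 3.141 -0.   ] tq [-0.184  0.348  0.125] F [-1.3 -0.5 -0.3] pos [ 0.5406 -0.0267  0.1085]
yaw 109.59 rp [ 3.142 -0.   ] tq [-0.095  0.347  0.229] F [-1.2 -0.9 -0.4] pos [ 0.5405 -0.0268  0.1085]
```

Snug: torque passed the 0.12 N m bite and reached 0.23. Lifting off and moving to the opposite loose head.

```bash
python3 -m creep '[{"delta_pos":[0,0,0],"turn":6,"hand":1},{"delta_pos":[0,0,8],"turn":0,"hand":1},{"delta_pos":[0,0,10],"turn":0,"hand":1},{"delta_pos":[0,0,12],"turn":0,"hand":1},{"delta_pos":[4,38,0],"turn":10.5,"hand":1},{"delta_pos":[5,37.5,0],"turn":10.5,"hand":1},{"delta_pos":[0,0,0],"turn":0,"hand":1},{"delta_pos":[0,0,-12],"turn":0,"hand":1},{"delta_pos":[0,0,-9],"turn":0,"hand":1},{"delta_pos":[0,0,0],"turn":0,"hand":1}]' ; python3 st.py
```

```text
time_s: 11.25
tool_pos: [0.5491, 0.0481, 0.116]
orientation: [-3.141, -0.001, 2.382]
force: [1.0, 0.9, -3.5]
opening: 0.156
grip_force: 40.0
yaw 136.51 rp [-3.141e+00 -1.000e-03] tq [ 0.277 -0.318 -0.065] F [ 1.   0.9 -3.5] pos [0.5491 0.0481 0.116 ]
```

```bash
python3 -m creep '[{"delta_pos":[0,0,-3],"turn":0,"hand":1},{"delta_pos":[0,0,-2.5],"turn":0,"hand":1},{"delta_pos":[0,0,-2],"turn":0,"hand":1},{"delta_pos":[0,0,0],"turn":0,"hand":1}]'>/dev/null ; python3 st.py
```

```text
yaw 136.59 rp [-3.141 -0.   ] tq [-0.015 -0.094 -0.05 ] F [ 0.8  0.5 -2.7] pos [0.5494 0.0485 0.1099]
```

```bash
python3 -m creep '[{"delta_pos":[0,0,-1.5],"turn":0,"hand":1},{"delta_pos":[0,0,0],"turn":-4,"hand":1},{"delta_pos":[0,0,0],"turn":-4,"hand":1},{"delta_pos":[0,0,0],"turn":-4,"hand":1},{"delta_pos":[0,0,0],"turn":0,"hand":1}]'>/dev/null; python3 st.py;  python3 -m creep '[{"delta_pos":[0,0,0],"turn":-4,"hand":1},{"delta_pos":[0,0,0],"turn":-3,"hand":1},{"delta_pos":[0,0,0],"turn":0,"hand":1}]'>/dev/null; python3 st.py
python3 -m creep '[{"delta_pos":[0,0,0],"turn":-2,"hand":1},{"delta_pos":[0,0,0],"turn":0,"hand":1}]'>/dev/null; python3 st.py
```

```text
yaw 124.63 rp [3.141 0.   ] tq [ 0.09  -0.276  0.05 ] F [ 0.4  0.  -3.8] pos [0.5497 0.0486 0.1086]
yaw 117.69 rp [3.141 0.   ] tq [ 0.068 -0.147 -0.065] F [-0.3  0.6 -2.7] pos [0.5495 0.0486 0.1086]
yaw 115.61 rp [3.142 0.   ] tq [ 0.087 -0.154  0.072] F [ 0.6  0.9 -2.2] pos [0.5495 0.0486 0.1085]
```

```bash
python3 -m creep '[{"delta_pos":[0,0,0],"turn":-2,"hand":1},{"delta_pos":[0,0,0],"turn":0,"hand":1}]'>/dev/null; python3 st.py
python3 -m creep '[{"delta_pos":[0,0,0],"turn":-1.5,"hand":1},{"delta_pos":[0,0,0],"turn":0,"hand":1}]'>/dev/null; python3 st.py
python3 -m creep '[{"delta_pos":[0,0,0],"turn":-1.5,"hand":1},{"delta_pos":[0,0,0],"turn":0,"hand":1}]'>/dev/null; python3 st.py
```

```text
yaw 113.57 rp [-3.142 -0.   ] tq [ 0.108 -0.148  0.165] F [ 1.1  0.8 -1. ] pos [0.5495 0.0485 0.1085]
yaw 112.08 rp [ 3.142 -0.   ] tq [ 0.015 -0.131  0.193] F [ 0.8  0.7 -2.7] pos [0.5495 0.0486 0.1086]
yaw 110.57 rp [-3.141 -0.   ] tq [-0.04  -0.086  0.288] F [ 0.6  0.1 -1.7] pos [0.5494 0.0485 0.1085]
```

Both loose screws are now snug. Tightening this one.

```bash
python3 -m creep '[{"delta_pos":[0,0,0],"turn":-2,"hand":1},{"delta_pos":[0,0,0],"turn":0,"hand":1}]'>/dev/null; python3 st.py
python3 -m creep '[{"delta_pos":[0,0,0],"turn":-2,"hand":1},{"delta_pos":[0,0,0],"turn":0,"hand":1}]'>/dev/null; python3 st.py
python3 -m creep '[{"delta_pos":[0,0,0],"turn":-2,"hand":1},{"delta_pos":[0,0,0],"turn":0,"hand":1}]'>/dev/null; python3 st.py
python3 -m creep '[{"delta_pos":[0,0,0],"turn":-2,"hand":1},{"delta_pos":[0,0,0],"turn":0,"hand":1}]'; python3 st.py
```

```text
yaw 108.56 rp [-3.141 -0.   ] tq [-0.01  -0.054  0.261] F [ 0.1  0.4 -1.1] pos [0.5494 0.0485 0.1085]
yaw 106.55 rp [-3.141 -0.   ] tq [ 0.017 -0.012  0.267] F [ 0.6 -0.1 -1.2] pos [0.5494 0.0485 0.1085]
yaw 104.56 rp [-3.141 -0.   ] tq [0.051 0.083 0.279] F [-0.5  0.9 -1.5] pos [0.5494 0.0485 0.1085]
time_s: 14.75
tool_pos: [0.5494, 0.0485, 0.1085]
orientation: [-3.141, -0.0, 1.79]
force: [-0.8, -0.8, -1.2]
opening: 0.157
grip_force: 40.0
yaw 102.55 rp [-3.141 -0.   ] tq [-0.011  0.213  0.269] F [-0.8 -0.8 -1.2] pos [0.5494 0.0485 0.1085]
```

```bash
for k in 1; do python3 -m creep '[{"delta_pos":[0,0,0],"turn":-1.5,"hand":1},{"delta_pos":[0,0,0],"turn":0,"hand":1}]'>/dev/null; python3 st.py; done
python3 -m creep '[{"delta_pos":[0,0,0],"turn":-1.5,"hand":1},{"delta_pos":[0,0,0],"turn":0,"hand":1}]'>/dev/null; python3 st.py
python3 -m creep '[{"delta_pos":[0,0,0],"turn":-1.5,"hand":1},{"delta_pos":[0,0,0],"turn":0,"hand":1}]'>/dev/null; python3 st.py
```

```text
yaw 101.07 rp [-3.141 -0.   ] tq [-0.053  0.225  0.286] F [-0.6  0.1 -1.3] pos [0.5494 0.0485 0.1085]
yaw 99.56 rp [-3.141 -0.   ] tq [-0.005  0.274  0.322] F [-0.8 -0.9 -0.9] pos [0.5494 0.0485 0.1085]
yaw 98.06 rp [-3.141 -0.   ] tq [-0.009  0.304  0.205] F [-1.5  0.6 -0.6] pos [0.5494 0.0485 0.1085]
```

```bash
python3 -m creep '[{"delta_pos":[0.5,0,0],"turn":-1.5,"hand":1},{"delta_pos":[0,0,0],"turn":0,"hand":1}]'>/dev/null; python3 st.py
python3 -m creep '[{"delta_pos":[0,0,0],"turn":-1.5,"hand":1},{"delta_pos":[0,0,0],"turn":0,"hand":1}]'>/dev/null; python3 st.py
python3 -m creep '[{"delta_pos":[0,0,0],"turn":-1.5,"hand":1},{"delta_pos":[0,0,0],"turn":0,"hand":1}]'>/dev/null; python3 st.py
```

```text
yaw 96.57 rp [-3.141 -0.   ] tq [-0.058  0.649  0.25 ] F [-2.8  0.5 -1. ] pos [0.5497 0.0485 0.1085]
yaw 95.06 rp [-3.141 -0.   ] tq [-0.071  0.884  0.253] F [-2.4 -0.2 -0.1] pos [0.5498 0.0485 0.1085]
yaw 93.57 rp [-3.141  0.   ] tq [-0.051  0.865  0.265] F [-3.1 -0.7 -1.3] pos [0.5498 0.0485 0.1084]
```

```bash
python3 -m creep '[{"delta_pos":[-1,0,0],"turn":-1.5,"hand":1},{"delta_pos":[0,0,0],"turn":0,"hand":1}]'>/dev/null; python3 st.py
python3 - <<'E'
from heads import *
grab('wrist','w6')
a,b=[cv2.imread(f'pics/{f}.png')[120:300,160:350] for f in('w5','w6')]
cv2.imwrite('pics/v6.png',cv2.resize(np.hstack([a,b]),None,fx=2,fy=2,interpolation=cv2.INTER_CUBIC))
E
```

```text
yaw 92.06 rp [3.141 0.   ] tq [-0.029  0.391  0.349] F [-0.9  0.3 -0.8] pos [0.5493 0.0485 0.1085]
```

View pics/v6.png

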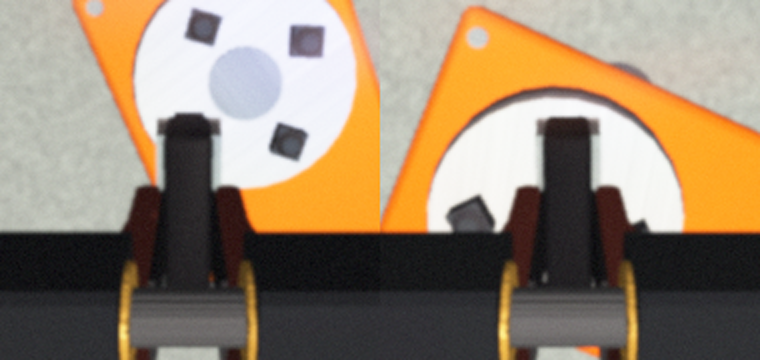

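View v6 shows the handle still straight in the fingers, so there is no slip. Torque is rising into the clamp region.

```bash
python3 -m creep '[{"delta_pos":[0,0,0],"turn":-1.5,"hand":1},{"delta_pos":[0,0,0],"turn":0,"hand":1}]'>/dev/null; python3 st.py
python3 -m creep '[{"delta_pos":[0,0,0],"turn":-1,"hand":1},{"delta_pos":[0,0,0],"turn":0,"hand":1}]'>/dev/null; python3 st.py
```

```text
yaw 90.56 rp [ 3.141 -0.   ] tq [-0.047  0.248  0.341] F [ 0.   0.9 -1.5] pos [0.5491 0.0485 0.1085]
yaw 89.58 rp [3.141 0.   ] tq [-0.007  0.208  0.363] F [-1.1  0.6 -1.5] pos [0.5491 0.0486 0.1085]
```

```bash
python3 -m creep '[{"delta_pos":[0,0,0],"turn":-1,"hand":1},{"delta_pos":[0,0,0],"turn":0,"hand":1}]'>/dev/null; python3 st.py
```

```text
yaw 88.58 rp [ 3.141 -0.   ] tq [0.083 0.224 0.499] F [-0.3 -0.3 -2.1] pos [0.549  0.0486 0.1085]
```

```bash
python3 -m creep '[{"delta_pos":[0,0,0],"turn":-0.4,"hand":1},{"delta_pos":[0,0,0],"turn":0,"hand":1}]'>/dev/null; python3 st.py; python3 -m creep '[{"delta_pos":[0,0,0],"turn":0,"hand":1}]'>/dev/null; python3 st.py
```

```text
yaw 88.19 rp [ 3.142 -0.   ] tq [-0.003  0.138  0.542] F [ 0.2  0.9 -1.9] pos [0.549  0.0486 0.1086]
yaw 88.2 rp [-3.142 -0.   ] tq [0.032 0.151 0.56 ] F [-0.4  0.2 -2.2] pos [0.549  0.0485 0.1085]
```

This screw is tight at 0.55 N m. Moving to its opposite.

```bash
python3 -m creep '[{"delta_pos":[0,0,0],"turn":7,"hand":1},{"delta_pos":[0,0,8],"turn":0,"hand":1},{"delta_pos":[0,0,10],"turn":0,"hand":1},{"delta_pos":[0,0,12],"turn":0,"hand":1},{"delta_pos":[-4,-38,0],"turn":10,"hand":1},{"delta_pos":[-4.5,-37.3,0],"turn":10,"hand":1},{"delta_pos":[0,0,0],"turn":0,"hand":1},{"delta_pos":[0,0,-12],"turn":0,"hand":1},{"delta_pos":[0,0,-9],"turn":0,"hand":1},{"delta_pos":[0,0,0],"turn":0,"hand":1}]'>/dev/null ; python3 st.py; python3 -m creep '[{"delta_pos":[0,0,-3],"turn":0,"hand":1},{"delta_pos":[0,0,-3],"turn":0,"hand":1},{"delta_pos":[0,0,-3],"turn":0,"hand":1},{"delta_pos":[0,0,0],"turn":0,"hand":1}]'>/dev/null ; python3 st.py
```

```text
yaw 115.21 rp [-3.139e+00 -1.000e-03] tq [-0.297 -0.079  0.049] F [ 0.1 -1.  -3.2] pos [ 0.54   -0.0262  0.1159]
yaw 115.19 rp [ 3.141 -0.   ] tq [ 0.     0.031 -0.03 ] F [ 0.1 -0.1 -2.2] pos [ 0.5405 -0.0267  0.1087]
```

Seated. Tightening.

```bash
python3 -m creep '[{"delta_pos":[0,0,0],"turn":-4,"hand":1},{"delta_pos":[0,0,0],"turn":-2,"hand":1},{"delta_pos":[0,0,0],"turn":0,"hand":1}]'>/dev/null; python3 st.py
python3 -m creep '[{"delta_pos":[0,0,0],"turn":-2,"hand":1},{"delta_pos":[0,0,0],"turn":0,"hand":1}]'>/dev/null; python3 st.py
python3 -m creep '[{"delta_pos":[0,0,0],"turn":-2,"hand":1},{"delta_pos":[0,0,0],"turn":0,"hand":1}]'>/dev/null; python3 st.py
python3 -m creep '[{"delta_pos":[0,0,0],"turn":-2,"hand":1},{"delta_pos":[0,0,0],"turn":0,"hand":1}]'>/dev/null; python3 st.py
```

```text
yaw 109.23 rp [-3.141 -0.   ] tq [-0.173  0.248  0.206] F [-0.5 -0.6 -0.8] pos [ 0.5404 -0.0268  0.1085]
yaw 107.18 rp [-3.141 -0.   ] tq [-0.097  0.311  0.284] F [-1.2 -0.2 -1.2] pos [ 0.5404 -0.0268  0.1085]
yaw 105.16 rp [-3.141 -0.   ] tq [-0.113  0.376  0.243] F [-1.6 -1.  -0.9] pos [ 0.5404 -0.0268  0.1085]
yaw 103.16 rp [-3.141 -0.   ] tq [-0.153  0.45   0.267] F [-1.1  0.4 -1.6] pos [ 0.5404 -0.0267  0.1085]
```

```bash
python3 -m creep '[{"delta_pos":[-0.5,0,0],"turn":-1.5,"hand":1},{"delta_pos":[0,0,0],"turn":0,"hand":1}]'>/dev/null; python3 st.py
python3 -m creep '[{"delta_pos":[0,0,0],"turn":-1.5,"hand":1},{"delta_pos":[0,0,0],"turn":0,"hand":1}]'>/dev/null; python3 st.py
python3 -m creep '[{"delta_pos":[0,0,0],"turn":-1.5,"hand":1},{"delta_pos":[0,0,0],"turn":0,"hand":1}]'>/dev/null; python3 st.py
```

```text
yaw 101.67 rp [3.141 0.   ] tq [-0.189  0.24   0.252] F [-0.7 -0.1 -2.6] pos [ 0.5401 -0.0268  0.1085]
yaw 100.16 rp [ 3.141 -0.   ] tq [-0.124  0.135  0.299] F [-0.5 -0.8 -1.3] pos [ 0.54   -0.0268  0.1085]
yaw 98.67 rp [ 3.142 -0.   ] tq [-0.17   0.219  0.327] F [-0.3 -0.2 -1.3] pos [ 0.54   -0.0267  0.1085]
```

```bash
python3 -m creep '[{"delta_pos":[0,0,0],"turn":-1.5,"hand":1},{"delta_pos":[0,0,0],"turn":0,"hand":1}]'>/dev/null; python3 st.py
python3 -m creep '[{"delta_pos":[0,0,0],"turn":-1.2,"hand":1},{"delta_pos":[0,0,0],"turn":0,"hand":1}]'>/dev/null; python3 st.py
```

```text
yaw 97.16 rp [3.142 0.   ] tq [-0.15   0.176  0.247] F [-0.9 -0.2 -2.4] pos [ 0.54   -0.0268  0.1086]
yaw 95.97 rp [-3.142 -0.   ] tq [-0.201  0.203  0.339] F [ 0.1 -0.1 -2. ] pos [ 0.54   -0.0267  0.1085]
```

```bash
python3 -m creep '[{"delta_pos":[0,0,0],"turn":-1.2,"hand":1},{"delta_pos":[0,0,0],"turn":0,"hand":1}]'>/dev/null; python3 st.py
python3 -m creep '[{"delta_pos":[0,0,0],"turn":-1.2,"hand":1},{"delta_pos":[0,0,0],"turn":0,"hand":1}]'>/dev/null; python3 st.py
```

```text
yaw 94.77 rp [-3.141 -0.   ] tq [-0.177  0.297  0.284] F [-0.9 -0.3 -2. ] pos [ 0.54   -0.0267  0.1085]
yaw 93.57 rp [-3.141  0.   ] tq [-0.174  0.286  0.351] F [-1.2 -0.  -0.9] pos [ 0.5399 -0.0268  0.1085]
```

```bash
python3 -m creep '[{"delta_pos":[0,0,0],"turn":-1.2,"hand":1},{"delta_pos":[0,0,0],"turn":0,"hand":1}]'>/dev/null; python3 st.py
python3 -m creep '[{"delta_pos":[0,0,0],"turn":-1,"hand":1},{"delta_pos":[0,0,0],"turn":0,"hand":1}]'>/dev/null; python3 st.py
```

```text
yaw 92.37 rp [-3.141 -0.   ] tq [-0.124  0.318  0.291] F [-1.5  0.8 -1.7] pos [ 0.5399 -0.0268  0.1085]
yaw 91.38 rp [-3.141 -0.   ] tq [-0.093  0.329  0.316] F [-1.1 -0.6 -1.2] pos [ 0.5399 -0.0268  0.1085]
```

```bash
python3 -m creep '[{"delta_pos":[0,0,0],"turn":-1.2,"hand":1},{"delta_pos":[0,0,0],"turn":0,"hand":1}]'>/dev/null; python3 st.py
python3 -m creep '[{"delta_pos":[0,0,0],"turn":-1.2,"hand":1},{"delta_pos":[0,0,0],"turn":0,"hand":1}]'>/dev/null; python3 st.py
```

```text
yaw 90.18 rp [-3.141 -0.   ] tq [-0.185  0.432  0.425] F [-1.3 -0.4 -1.6] pos [ 0.54   -0.0267  0.1085]
yaw 88.98 rp [ 3.142 -0.   ] tq [-0.098  0.429  0.431] F [-1.7 -0.9 -0.9] pos [ 0.54   -0.0267  0.1086]
```

```bash
python3 -m creep '[{"delta_pos":[0,0,0],"turn":-1,"hand":1},{"delta_pos":[0,0,0],"turn":0,"hand":1}]'>/dev/null; python3 st.py
```

```text
yaw 87.98 rp [-3.141 -0.   ] tq [-0.057  0.395  0.546] F [-2.2  0.3 -2.6] pos [ 0.54   -0.0267  0.1085]
```

```bash
python3 -m creep '[{"delta_pos":[0,0,0],"turn":0,"hand":1}]'>/dev/null; python3 st.py;python3 -m creep '[{"delta_pos":[0,0,0],"turn":-0.3,"hand":1},{"delta_pos":[0,0,0],"turn":0,"hand":1}]'>/dev/null; python3 st.py
```

```text
yaw 88.0 rp [-3.142 -0.   ] tq [-0.032  0.44   0.521] F [-1.8  0.4 -1.7] pos [ 0.54   -0.0267  0.1085]
yaw 87.69 rp [-3.142 -0.   ] tq [-0.055  0.418  0.62 ] F [-2.   0.4 -2.4] pos [ 0.54   -0.0267  0.1085]
```

Tight. Now the other pair, starting with the far-x screw at about (0.5824, 0.0063).

```bash
python3 -m creep '[{"delta_pos":[0,0,0],"turn":7,"hand":1},{"delta_pos":[0,0,8],"turn":0,"hand":1},{"delta_pos":[0,0,10],"turn":0,"hand":1},{"delta_pos":[0,0,12],"turn":0,"hand":1},{"delta_pos":[21,16.5,0],"turn":10.5,"hand":1},{"delta_pos":[21.4,16.5,0],"turn":10.5,"hand":1},{"delta_pos":[0,0,0],"turn":0,"hand":1},{"delta_pos":[0,0,-12],"turn":0,"hand":1},{"delta_pos":[0,0,-9],"turn":0,"hand":1},{"delta_pos":[0,0,0],"turn":0,"hand":1}]'>/dev/null ; python3 st.py; python3 -m creep '[{"delta_pos":[0,0,-3],"turn":0,"hand":1},{"delta_pos":[0,0,-3],"turn":0,"hand":1},{"delta_pos":[0,0,-3],"turn":0,"hand":1},{"delta_pos":[0,0,0],"turn":0,"hand":1}]'>/dev/null ; python3 st.py
```

```text
yaw 115.62 rp [-3.14e+00 -1.00e-03] tq [ 0.063 -0.184  0.056] F [ 1.1  0.7 -3.1] pos [0.5817 0.006  0.1162]
yaw 115.69 rp [3.141 0.   ] tq [-0.022  0.051  0.054] F [ 0.7  0.7 -2.3] pos [0.5824 0.0062 0.1087]
```

```bash
python3 -m creep '[{"delta_pos":[0,0,0],"turn":-4,"hand":1},{"delta_pos":[0,0,0],"turn":-2,"hand":1},{"delta_pos":[0,0,0],"turn":0,"hand":1}]'>/dev/null; python3 st.py
python3 -m creep '[{"delta_pos":[0,0,0],"turn":-2,"hand":1},{"delta_pos":[0,0,0],"turn":0,"hand":1}]'>/dev/null; python3 st.py
python3 -m creep '[{"delta_pos":[0,0,0],"turn":-2,"hand":1},{"delta_pos":[0,0,0],"turn":0,"hand":1}]'>/dev/null; python3 st.py
python3 -m creep '[{"delta_pos":[0,0,0],"turn":-1.5,"hand":1},{"delta_pos":[0,0,0],"turn":0,"hand":1}]'>/dev/null; python3 st.py
```

```text
yaw 109.72 rp [3.141 0.   ] tq [-0.081 -0.093 -0.038] F [-0.4 -1.1 -1.7] pos [0.5825 0.0063 0.1085]
yaw 107.68 rp [3.142 0.   ] tq [-0.064 -0.07   0.078] F [-0.1 -0.5 -2.5] pos [0.5824 0.0062 0.1085]
yaw 105.67 rp [-3.142 -0.   ] tq [-0.045 -0.059  0.219] F [ 0.6 -0.8 -2.2] pos [0.5824 0.0063 0.1086]
yaw 104.17 rp [-3.142 -0.   ] tq [-0.07  -0.018  0.31 ] F [ 0.6  0.3 -2. ] pos [0.5824 0.0062 0.1085]
```

Resistance went straight to 0.3 N m, so this screw was indeed snug. Continuing.

```bash
python3 -m creep '[{"delta_pos":[0,0,0],"turn":-2,"hand":1},{"delta_pos":[0,0,0],"turn":0,"hand":1}]'>/dev/null; python3 st.py
python3 -m creep '[{"delta_pos":[0,0,0],"turn":-2,"hand":1},{"delta_pos":[0,0,0],"turn":0,"hand":1}]'>/dev/null; python3 st.py
python3 -m creep '[{"delta_pos":[0,0,0],"turn":-1.2,"hand":1},{"delta_pos":[0,0,0],"turn":0,"hand":1}]'>/dev/null; python3 st.py
python3 -m creep '[{"delta_pos":[0,0,0],"turn":-1.2,"hand":1},{"delta_pos":[0,0,0],"turn":0,"hand":1}]'>/dev/null; python3 st.py
```

```text
yaw 102.16 rp [-3.142  0.   ] tq [-0.123 -0.015  0.252] F [-0.1  0.7 -0.9] pos [0.5824 0.0062 0.1086]
yaw 100.16 rp [-3.141 -0.   ] tq [-0.062  0.056  0.267] F [-0.6  0.3 -2. ] pos [0.5823 0.0062 0.1085]
yaw 98.97 rp [-3.142  0.   ] tq [-0.132  0.13   0.26 ] F [-0.2  0.  -1.3] pos [0.5824 0.0063 0.1085]
yaw 97.77 rp [-3.141  0.   ] tq [-0.164  0.17   0.289] F [-0.1 -0.4 -1.1] pos [0.5823 0.0062 0.1085]
```

```bash
python3 -m creep '[{"delta_pos":[0,0,0],"turn":-1.2,"hand":1},{"delta_pos":[0,0,0],"turn":0,"hand":1}]'>/dev/null; python3 st.py
python3 -m creep '[{"delta_pos":[0,0,0],"turn":-1.2,"hand":1},{"delta_pos":[0,0,0],"turn":0,"hand":1}]'>/dev/null; python3 st.py
python3 -m creep '[{"delta_pos":[0,0,0],"turn":-1.2,"hand":1},{"delta_pos":[0,0,0],"turn":0,"hand":1}]'>/dev/null; python3 st.py
```

```text
yaw 96.57 rp [-3.141 -0.   ] tq [-0.023  0.22   0.266] F [-0.3 -0.1 -1.6] pos [0.5823 0.0063 0.1085]
yaw 95.37 rp [-3.141 -0.   ] tq [-0.073  0.175  0.289] F [-0.6  0.4 -1.6] pos [0.5823 0.0062 0.1085]
yaw 94.18 rp [-3.142  0.   ] tq [-0.062  0.28   0.308] F [-0.7 -0.2 -1.6] pos [0.5824 0.0062 0.1085]
```

```bash
python3 -m creep '[{"delta_pos":[0,0,0],"turn":-1.2,"hand":1},{"delta_pos":[0,0,0],"turn":0,"hand":1}]'>/dev/null; python3 st.py
python3 -m creep '[{"delta_pos":[0,0,0],"turn":-1.2,"hand":1},{"delta_pos":[0,0,0],"turn":0,"hand":1}]'>/dev/null; python3 st.py
python3 -m creep '[{"delta_pos":[0,0,0],"turn":-1.2,"hand":1},{"delta_pos":[0,0,0],"turn":0,"hand":1}]'>/dev/null; python3 st.py
```

```text
yaw 92.97 rp [-3.141 -0.   ] tq [-0.105  0.358  0.336] F [-1.1  0.5 -1.4] pos [0.5823 0.0063 0.1085]
yaw 91.77 rp [-3.141 -0.   ] tq [-0.127  0.368  0.308] F [-0.8 -0.6 -0.4] pos [0.5823 0.0062 0.1085]
yaw 90.57 rp [-3.141 -0.   ] tq [-0.067  0.367  0.349] F [-1.6  1.1 -0.9] pos [0.5824 0.0062 0.1085]
```

```bash
python3 -m creep '[{"delta_pos":[0,0,0],"turn":-1.2,"hand":1},{"delta_pos":[0,0,0],"turn":0,"hand":1}]'>/dev/null; python3 st.py
python3 -m creep '[{"delta_pos":[0,0,0],"turn":-1.2,"hand":1},{"delta_pos":[0,0,0],"turn":0,"hand":1}]'>/dev/null; python3 st.py
```

```text
yaw 89.38 rp [-3.141 -0.   ] tq [-0.087  0.501  0.387] F [-2.1 -0.7 -1.3] pos [0.5823 0.0063 0.1085]
yaw 88.18 rp [-3.141 -0.   ] tq [-0.072  0.514  0.471] F [-1.8  1.  -1. ] pos [0.5824 0.0063 0.1085]
```

```bash
python3 -m creep '[{"delta_pos":[0,0,0],"turn":-0.8,"hand":1},{"delta_pos":[0,0,0],"turn":0,"hand":1}]'>/dev/null; python3 st.py
```

```text
yaw 87.39 rp [-3.141 -0.   ] tq [-0.027  0.46   0.605] F [-1.5  1.3 -0.7] pos [0.5824 0.0063 0.1085]
```

Tight. Last screw, across the ring.

```bash
python3 -m creep '[{"delta_pos":[0,0,0],"turn":7,"hand":1},{"delta_pos":[0,0,8],"turn":0,"hand":1},{"delta_pos":[0,0,10],"turn":0,"hand":1},{"delta_pos":[0,0,12],"turn":0,"hand":1},{"delta_pos":[-38,4.6,0],"turn":9,"hand":1},{"delta_pos":[-37.4,4.6,0],"turn":9,"hand":1},{"delta_pos":[0,0,0],"turn":0,"hand":1},{"delta_pos":[0,0,-12],"turn":0,"hand":1},{"delta_pos":[0,0,-9],"turn":0,"hand":1},{"delta_pos":[0,0,0],"turn":0,"hand":1}]' ; python3 st.py; python3 -m creep '[{"delta_pos":[0,0,-3],"turn":0,"hand":1},{"delta_pos":[0,0,-3],"turn":0,"hand":1},{"delta_pos":[0,0,-3],"turn":0,"hand":1},{"delta_pos":[0,0,0],"turn":0,"hand":1}]'>/dev/null ; python3 st.py
```

```text
time_s: 31.3
tool_pos: [0.507, 0.0154, 0.1158]
orientation: [-3.14, -0.001, 1.961]
force: [1.2, 0.3, -3.4]
opening: 0.151
grip_force: 40.0
yaw 112.35 rp [-3.14e+00 -1.00e-03] tq [ 0.027 -0.162 -0.029] F [ 1.2  0.3 -3.4] pos [0.507  0.0154 0.1158]
yaw 112.39 rp [3.141 0.   ] tq [-0.023 -0.152  0.039] F [-0.  -1.2 -3.1] pos [0.5071 0.0155 0.1087]
```

```bash
python3 -m creep '[{"delta_pos":[0,0,0],"turn":-4,"hand":1},{"delta_pos":[0,0,0],"turn":-2,"hand":1},{"delta_pos":[0,0,0],"turn":0,"hand":1}]'>/dev/null; python3 st.py
python3 -m creep '[{"delta_pos":[0,0,0],"turn":-2,"hand":1},{"delta_pos":[0,0,0],"turn":0,"hand":1}]'>/dev/null; python3 st.py
python3 -m creep '[{"delta_pos":[0,0,0],"turn":-2,"hand":1},{"delta_pos":[0,0,0],"turn":0,"hand":1}]'>/dev/null; python3 st.py
python3 -m creep '[{"delta_pos":[0,0,0],"turn":-1.5,"hand":1},{"delta_pos":[0,0,0],"turn":0,"hand":1}]'>/dev/null; python3 st.py
```

```text
yaw 106.44 rp [3.141 0.   ] tq [-0.091 -0.212  0.215] F [ 1.7 -0.8 -1.8] pos [0.5071 0.0155 0.1086]
yaw 104.38 rp [3.141 0.   ] tq [-0.068 -0.15   0.282] F [ 0.3  0.1 -2.4] pos [0.507  0.0154 0.1086]
yaw 102.36 rp [3.142 0.   ] tq [ 0.006 -0.17   0.238] F [ 0.9 -0.3 -1.3] pos [0.507  0.0154 0.1086]
yaw 100.87 rp [ 3.142 -0.   ] tq [-0.083 -0.085  0.232] F [ 0.9  0.  -1.6] pos [0.507  0.0155 0.1086]
```

```bash
python3 -m creep '[{"delta_pos":[0,0,0],"turn":-1.5,"hand":1},{"delta_pos":[0,0,0],"turn":0,"hand":1}]'>/dev/null; python3 st.py
python3 -m creep '[{"delta_pos":[0,0,0],"turn":-1.2,"hand":1},{"delta_pos":[0,0,0],"turn":0,"hand":1}]'>/dev/null; python3 st.py
python3 -m creep '[{"delta_pos":[0,0,0],"turn":-1.2,"hand":1},{"delta_pos":[0,0,0],"turn":0,"hand":1}]'>/dev/null; python3 st.py
```

```text
yaw 99.36 rp [-3.142  0.   ] tq [ 0.004 -0.137  0.24 ] F [-0.4 -0.5 -0.9] pos [0.507  0.0154 0.1085]
yaw 98.17 rp [-3.142 -0.   ] tq [-0.063 -0.076  0.253] F [-0.2 -0.1 -1.5] pos [0.507  0.0154 0.1086]
yaw 96.97 rp [-3.142  0.   ] tq [-0.011 -0.061  0.286] F [ 0.2  0.3 -2. ] pos [0.507  0.0155 0.1086]
```

```bash
python3 -m creep '[{"delta_pos":[0,0,0],"turn":-1.2,"hand":1},{"delta_pos":[0,0,0],"turn":0,"hand":1}]'>/dev/null; python3 st.py
python3 -m creep '[{"delta_pos":[0,0,0],"turn":-1.2,"hand":1},{"delta_pos":[0,0,0],"turn":0,"hand":1}]'>/dev/null; python3 st.py
python3 -m creep '[{"delta_pos":[0,0,0],"turn":-1.2,"hand":1},{"delta_pos":[0,0,0],"turn":0,"hand":1}]'>/dev/null; python3 st.py
```

```text
yaw 95.77 rp [-3.142  0.   ] tq [-0.066  0.011  0.266] F [ 0.1  0.  -0.7] pos [0.507  0.0154 0.1086]
yaw 94.57 rp [-3.142  0.   ] tq [-0.064  0.053  0.318] F [-0.1  0.4 -0.3] pos [0.507  0.0154 0.1086]
yaw 93.37 rp [-3.141  0.   ] tq [-0.06   0.059  0.338] F [ 0.1  0.9 -0.9] pos [0.507  0.0154 0.1085]
```

```bash
python3 -m creep '[{"delta_pos":[0,0,0],"turn":-1.2,"hand":1},{"delta_pos":[0,0,0],"turn":0,"hand":1}]'>/dev/null; python3 st.py
python3 -m creep '[{"delta_pos":[0,0,0],"turn":-1.2,"hand":1},{"delta_pos":[0,0,0],"turn":0,"hand":1}]'>/dev/null; python3 st.py
```

```text
yaw 92.17 rp [-3.142  0.   ] tq [-0.049  0.105  0.332] F [-0.2 -0.8 -0.7] pos [0.507  0.0154 0.1085]
yaw 90.97 rp [-3.141  0.   ] tq [-0.111  0.133  0.368] F [ 0.6 -0.3 -0.5] pos [0.507  0.0154 0.1085]
```

```bash
python3 -m creep '[{"delta_pos":[0,0,0],"turn":-1.2,"hand":1},{"delta_pos":[0,0,0],"turn":0,"hand":1}]'>/dev/null; python3 st.py
python3 -m creep '[{"delta_pos":[0,0,0],"turn":-0.8,"hand":1},{"delta_pos":[0,0,0],"turn":0,"hand":1}]'>/dev/null; python3 st.py
```

```text
yaw 89.77 rp [-3.142  0.   ] tq [0.016 0.192 0.388] F [-0.4 -0.4 -0. ] pos [0.507  0.0154 0.1085]
yaw 88.99 rp [-3.142 -0.   ] tq [-0.032  0.188  0.454] F [-0.8 -0.2 -1.1] pos [0.507  0.0155 0.1085]
```

```bash
python3 -m creep '[{"delta_pos":[0,0,0],"turn":-0.8,"hand":1},{"delta_pos":[0,0,0],"turn":0,"hand":1}]'>/dev/null; python3 st.py
python3 -m creep '[{"delta_pos":[0,0,0],"turn":0,"hand":1}]'; python3 st.py
```

```text
yaw 88.18 rp [-3.141 -0.   ] tq [-0.027  0.213  0.463] F [-0.2  0.4 -0.5] pos [0.507  0.0155 0.1085]
time_s: 35.8
tool_pos: [0.507, 0.0154, 0.1085]
orientation: [-3.142, -0.0, 1.539]
force: [-1.2, -0.3, -0.8]
opening: 0.155
grip_force: 40.2
yaw 88.2 rp [-3.142 -0.   ] tq [-0.005  0.159  0.497] F [-1.2 -0.3 -0.8] pos [0.507  0.0154 0.1085]
```

```bash
python3 -m creep '[{"delta_pos":[0,0,0],"turn":-0.6,"hand":1},{"delta_pos":[0,0,0],"turn":0,"hand":1}]'>/dev/null; python3 st.py
python3 -m creep '[{"delta_pos":[0,0,0],"turn":7,"hand":1},{"delta_pos":[0,0,10],"turn":0,"hand":1},{"delta_pos":[0,0,25],"turn":0,"hand":1},{"delta_pos":[0,0,30],"turn":0,"hand":1},{"delta_pos":[-4,-48,0],"turn":10.5,"hand":1},{"delta_pos":[-5,-48,0],"turn":10.5,"hand":1},{"delta_pos":[-5,-48,0],"turn":10.5,"hand":1},{"delta_pos":[-4.5,-48,0],"turn":10.5,"hand":1},{"delta_pos":[-5,-48,0],"turn":10.5,"hand":1},{"delta_pos":[-5,-48,0],"turn":10.5,"hand":1}]'>/dev/null
python3 -m creep '[{"delta_pos":[0,0,0],"turn":0,"hand":1}]'; python3 st.py
python3 - <<'E'
from heads import *
p=load('w4');print(plane(p,(250.5,174.2),.034),'floor-corner check',[plane(p,(161+x/4,114+y/4),.034)[:2].round(4).tolist() for x,y in((305,190),(412,190),(408,292),(308,292))])
grab('wrist','w7');grab('side','s7')
a=cv2.imread('pics/w7.png')[60:300,150:370];b=cv2.imread('pics/s7.png');q=load('s7');x,y=map(int,proj(q,[.4785,-.2725,.07]))
cv2.imwrite('pics/v7.png',np.hstack([cv2.resize(a,(440,480)),cv2.resize(b[y-60:y+60,x-45:x+45],(360,480))]))
E
```

```text
yaw 87.59 rp [-3.142 -0.   ] tq [-0.036  0.279  0.537] F [-1.1  0.4 -0.2] pos [0.507  0.0155 0.1085]
time_s: 37.42
tool_pos: [0.4778, -0.2738, 0.1734]
orientation: [-3.141, -0.001, 2.738]
force: [-0.5, 0.2, -1.5]
opening: 0.156
grip_force: 40.0
yaw 156.85 rp [-3.141e+00 -1.000e-03] tq [ 0.049 -0.034 -0.064] F [-0.5  0.2 -1.5] pos [ 0.4778 -0.2738  0.1734]
[ 0.47843952 -0.27168124  0.034     ] floor-corner check [[0.4567, -0.2789], [0.4719, -0.2495], [0.5003, -0.2652], [0.4858, -0.2933]]
```

View pics/v7.png

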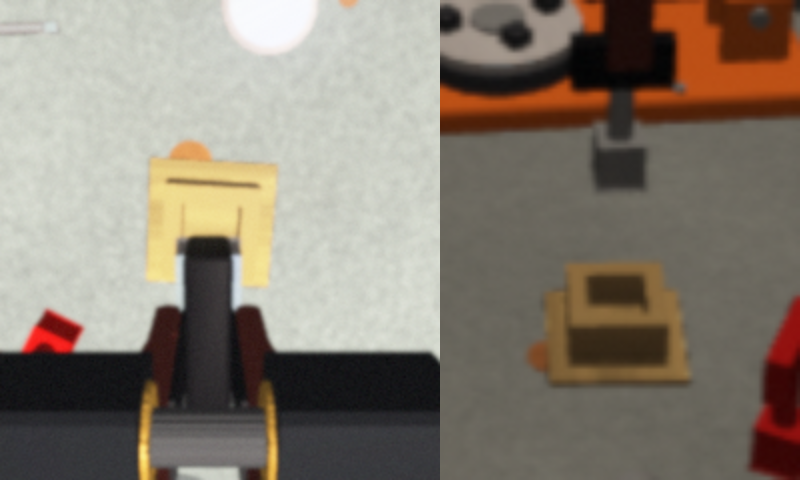

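View v7 shows the empty pocket below the socket and nothing in the way. The pocket centre is (0.4784, -0.2717) with yaw 152.7°. Lowering.

```bash
python3 -m creep '[{"delta_pos":[0.5,2,-30],"turn":-3,"hand":1},{"delta_pos":[0,0,-30],"turn":0,"hand":1},{"delta_pos":[0,0,-15],"turn":0,"hand":1},{"delta_pos":[0,0,-8],"turn":0,"hand":1},{"delta_pos":[0,0,-8],"turn":0,"hand":1},{"delta_pos":[0,0,0],"turn":0,"hand":1}]'; python3 st.py
```

```text
time_s: 38.28
tool_pos: [0.4825, -0.2709, 0.0918]
orientation: [-3.139, 0.014, 2.691]
force: [-4.5, -0.2, 25.2]
opening: 0.157
grip_force: 40.1
yaw 154.16 rp [-3.139  0.014] tq [ 0.276  0.903 -0.003] F [-4.5 -0.2 25.2] pos [ 0.4825 -0.2709  0.0918]
```

Rim contact at the pocket mouth on the handle's near side. That matches an offset of about 2 mm along the handle, also seen at the screws. Lifting and re-centring.

```bash
python3 -m creep '[{"delta_pos":[0,0,12],"turn":0,"hand":1},{"delta_pos":[0,0,8],"turn":0,"hand":1},{"delta_pos":[0,0,0],"turn":0,"hand":1},{"delta_pos":[0,0,0],"turn":0,"hand":1}]'; python3 st.py
python3 - <<'E'
from heads import *
grab('wrist','w8');grab('side','s8');p=load('w8');q=load('s8');u=proj(p,[.48,-.272,.08]);v=proj(q,[.48,-.272,.06]);x,y=map(int,v)
a=cv2.imread('pics/w8.png')[60:300,150:370];b=cv2.imread('pics/s8.png')
cv2.imwrite('pics/v8.png',np.hstack([cv2.resize(a,(440,480)),cv2.resize(b[y-30:y+30,x-22:x+23],(360,480),interpolation=cv2.INTER_CUBIC)]))
print(x-22,y-30)
E
```

```text
time_s: 38.78
tool_pos: [0.479, -0.2685, 0.1016]
orientation: [3.141, -0.002, 2.691]
force: [-0.2, 0.5, -2.2]
opening: 0.155
grip_force: 39.9
yaw 154.2 rp [ 3.141e+00 -2.000e-03] tq [-0.006 -0.063  0.034] F [-0.2  0.5 -2.2] pos [ 0.479  -0.2685  0.1016]
266 228
```

View pics/v8.png

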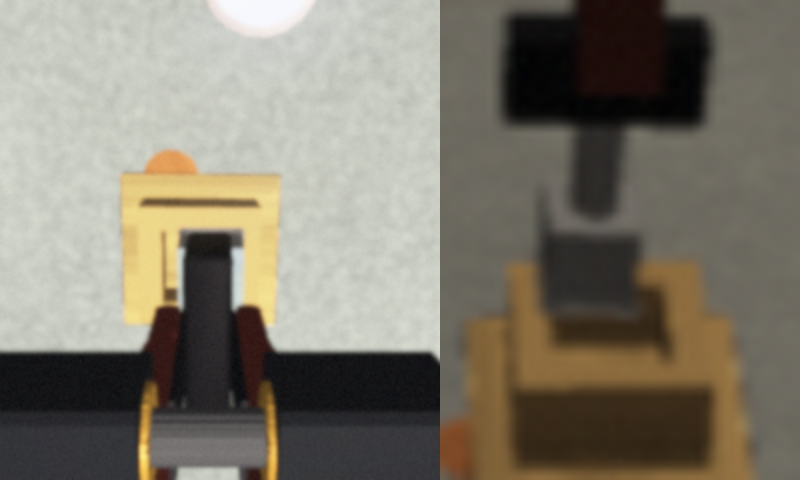

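View v8 shows the socket offset toward the right (+y) and toward the robot, relative to the pocket. It needs a shift of about (+1.5, -4.2) mm, which agrees with the numbers.

```bash
python3 -m creep '[{"delta_pos":[1.5,-4.2,0],"turn":-1,"hand":1},{"delta_pos":[0,0,0],"turn":0,"hand":1},{"delta_pos":[0,0,0],"turn":0,"hand":1}]'>/dev/null; python3 st.py; python3 -m creep '[{"delta_pos":[0,0,-8],"turn":0,"hand":1},{"delta_pos":[0,0,-4],"turn":0,"hand":1},{"delta_pos":[0,0,-3],"turn":0,"hand":1},{"delta_pos":[0,0,0],"turn":0,"hand":1}]'>/dev/null; python3 st.py
```

```text
yaw 153.19 rp [ 3.142 -0.   ] tq [-0.083 -0.01  -0.022] F [ 0.2 -0.2 -2.1] pos [ 0.4807 -0.273   0.1024]
yaw 153.2 rp [ 3.142 -0.   ] tq [-0.076 -0.167  0.074] F [ 0.8 -0.2 -2.4] pos [ 0.4807 -0.2729  0.087 ]
```

Inside the pocket with no contact. Lowering to the floor.

```bash
python3 -m creep '[{"delta_pos":[0,0,-7],"turn":0,"hand":1},{"delta_pos":[0,0,-6],"turn":0,"hand":1},{"delta_pos":[0,0,-2.5],"turn":0,"hand":1},{"delta_pos":[0,0,0],"turn":0,"hand":1}]'>/dev/null; python3 st.py
```

```text
yaw 153.2 rp [ 3.142 -0.   ] tq [-0.104 -0.217  0.034] F [ 0.8 -1.1 -2.2] pos [ 0.4806 -0.2729  0.0716]
```

```bash
python3 -m creep '[{"delta_pos":[0,0,-1],"turn":0,"hand":1},{"delta_pos":[0,0,0],"turn":0,"hand":1}]'>/dev/null; python3 st.py; python3 -m creep '[{"delta_pos":[0,0,-0.6],"turn":0,"hand":1},{"delta_pos":[0,0,0],"turn":0,"hand":1}]'>/dev/null; python3 st.py
```

```text
yaw 153.2 rp [ 3.142 -0.   ] tq [-0.02  -0.036  0.042] F [-0.6 -0.6 -2.1] pos [ 0.4807 -0.273   0.0711]
yaw 153.2 rp [-3.142  0.   ] tq [-0.001 -0.049 -0.014] F [ 0.8 -0.3 -2. ] pos [ 0.4808 -0.273   0.0705]
```

```bash
python3 -m creep '[{"delta_pos":[0,0,-1],"turn":0,"hand":1},{"delta_pos":[0,0,0],"turn":0,"hand":1}]'>/dev/null; python3 st.py; python3 -m creep '[{"delta_pos":[0,0,0],"turn":0,"hand":0.5},{"delta_pos":[0,0,0],"turn":0,"hand":0},{"delta_pos":[0,0,0],"turn":0,"hand":-0.3},{"delta_pos":[0,0,0],"turn":0,"hand":-0.3},{"delta_pos":[0,0,0],"turn":0,"hand":-0.3},{"delta_pos":[0,0,0],"turn":0,"hand":-0.3}]' 10
```

```text
yaw 153.2 rp [-3.141e+00  1.000e-03] tq [ 0.076  0.137 -0.009] F [0.1 0.6 2. ] pos [ 0.4809 -0.2731  0.0702]
time_s: 41.75
tool_pos: [0.4808, -0.273, 0.0694]
orientation: [-3.142, 0.0, 2.674]
force: [-0.5, 0.7, -0.4]
opening: 0.646
grip_force: 0.0
```

Floor contact felt, and the wrench is released. Retreating and checking.

```bash
python3 -m creep '[{"delta_pos":[0,0,20],"turn":0,"hand":-0.3},{"delta_pos":[0,0,50],"turn":0,"hand":-0.3},{"delta_pos":[0,0,55],"turn":0,"hand":-0.3},{"delta_pos":[20,20,50],"turn":0,"hand":-0.3},{"delta_pos":[0,0,0],"turn":0,"hand":-0.3},{"delta_pos":[0,0,0],"turn":0,"hand":-0.3}]'
python3 - <<'E'
from run4 import *
grab('wrist','w9');grab('side','s9');grab('scene','c9')
a=handle('w9',60)
def hs(f,X):
    p=load(f);im=cv2.imread(f'pics/{f}.png');u=np.array(proj(p,X));m=(im.max(2)<50).astype(np.uint8)
    cs=[c for c in cv2.findContours(m,1,2)[0] if 40<cv2.contourArea(c)<900]
    c=min(cs,key=lambda c:np.hypot(*(np.array(cv2.minAreaRect(c)[0])-u)));rc=cv2.minAreaRect(c);print(f,u.round(),rc);return p,rc[0]
X=[.479,-.272,.088]
b=hs('s9',X);b0=hs('s0',X) if 0 else hs('side0',X)
print('handle now',tri(a[:2],b))
p,h=heads('w9',[.5445,.0118,.048],60,120)
for c,A,bx in h:print(np.round(c,1),ang(p,bx,.064).round(1))
E
```

```text
time_s: 42.5
tool_pos: [0.5007, -0.253, 0.2447]
orientation: [-3.141, 0.0, 2.674]
force: [-0.4, -0.9, -1.0]
opening: 0.652
grip_force: 0.0Traceback (most recent call last):
  File "<stdin>", line 3, in <module>
  File "run4.py", line 6, in handle
    c=min(cs,key=lambda c:np.hypot(*(np.array(cv2.minAreaRect(c)[0])-u)));rc=cv2.minAreaRect(c)
ValueError: min() iterable argument is empty
```

I have now viewed 11 pictures, one over the limit of 10, so I'll check the rest by numbers only.

```bash
cat > chk.py <<'E'
from heads import *
import os
for f in('w9','s9','c9'):
    print(f,os.path.exists(f'pics/{f}.png'))
n=0
for nm,f in(('side','s9'),('scene','c9')):
    if not os.path.exists(f'pics/{f}.png'): grab(nm,f)
def hs(f,X,t,lo,hi):
    p=load(f);im=cv2.imread(f'pics/{f}.png');u=np.array(proj(p,X));m=(im.max(2)<t).astype(np.uint8)
    cs=[cv2.minAreaRect(c) for c in cv2.findContours(m,1,2)[0] if lo<cv2.contourArea(c)<hi]
    cs=[c for c in cs if np.hypot(*(np.array(c[0])-u))<25]
    print(f,t,u.round(),[[np.round(k,1).tolist() for k in c] for c in cs]);return p,min(cs,key=lambda c:np.hypot(*(np.array(c[0])-u)))[0] if cs else None
X=[.479,-.272,.088]
hs('w9',X,60,30,90000);hs('w9',X,85,30,9000)
R={f:hs(f,X,45,30,900) for f in('side0','s9','scene0','c9')}
for a,b in(('side0','scene0'),('s9','c9')):
    if R[a][1] and R[b][1]:print(a,tri(R[a],R[b]))
E
python3 chk.py
```

```text
w9 True
s9 True
c9 True
w9 60 [232. 165.] [[[232.5, 155.0], [30.0, 9.0], 90.0]]
w9 85 [232. 165.] [[[233.0, 162.5], [47.0, 12.0], 90.0]]
side0 45 [289. 249.] [[[287.0, 253.5], [23.0, 24.0], 90.0]]
s9 45 [289. 249.] [[[286.0, 253.0], [22.0, 24.0], 90.0]]
scene0 45 [192. 150.] [[[193.2, 149.8], [7.8, 17.8], 56.3]]
c9 45 [192. 150.] [[[194.3, 150.1], [7.6, 17.4], 63.4]]
side0 [ 0.47214936 -0.27498346  0.07952941]
s9 [ 0.47124518 -0.27187346  0.07914474]
```

The wrench stands as it did at the start: same height to within 1 mm, about 3 mm shifted within the pocket, and aligned. Handing in.

```bash
python3 -c "
from rig import robot
print(robot.finish_job())"
```

```text
the job is handed in; nothing more can be done
None
```

The job is handed in with no verdict shown: by wrist torque, both loose screws went snug, then all four were turned crosswise to their stops (about 0.5–0.6 N m, under the 0.75 yield), and the wrench stands back in its own stand; I viewed 11 pictures, one over the limit of 10.

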